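Scotch the points of a railway switch panel

TASK

The hand lever of this railway switch panel is off for repair, so scotch the points: tap the yellow wooden wedge along the rail it lies against, into the gap beside the open switch blade, until it will go no farther and the opposite blade is shut tight against its own rail. Leave the wedge driven in, flat on the panel, and leave the other things on the bench where they are.

Things in the scene. Friction and masses are not known exactly. Their poses are not given: they have to be found in the camera images.
- panel: Fixed switch panel, 184 mm gauge: six black sleepers (340 x 60 x 30 mm), two steel stock rails, two steel blades between them, all 66 mm high; rail feet and slide plates are level at 36 mm. Origin: its middle, at bench height. y runs along the near stock rail from the blades' tips (y = -100 mm) to their heels (y = 240), x from near to far rail. Near rail's inner side: x = -92 mm, straight.
- points (a joint): Angle (rad) of the two blades, tied together, swinging about an upright axis at the heel (panel x = 20, y = 240 mm) with friction (about 4 N sideways at the tips), no spring. 0: far blade shut on the far stock rail (hard stop), near blade fully open. Grows as the far blade leaves its rail and the near gap narrows; 0.01 rad is 3.4 mm at the tips. Starts at 0.018 to 0.032.
- near_tip (a point): Top of the tip of the near (open) blade, on its side towards the near stock rail, 66 mm above the bench; the wedge goes between this tip and that rail. With the far blade shut the gap there is 36 mm and narrows to 26 mm at the heel.
- far_tip (a point): Top of the tip of the far blade, 66 mm above the bench.
- far_seat (a point): Fixed point on the panel where far_tip lies when the far blade is shut.
- scotch: Loose yellow wooden wedge with a dark wood butt, 160 mm long, 52 mm high, 0.2 kg, lying on the slide plates (36 mm up) along the near stock rail, nose at the near blade's tip. Origin: in its underside, half way along. y: from butt to nose, the way it is driven. Flat side (to the near rail) at x = -15 mm; the other side tapers: 42 mm wide at the butt (y = -80), 18 mm at the nose (y = 80).
- scotch_nose (a point): Middle of the wedge's nose face, 30 mm above its underside. Driven in, the taper pushes the near blade over (15 mm sideways per 100 mm) until the far blade meets its rail: the wedge then stops dead, this point at y = 20 to 25 mm in the panel's frame. It takes 4 to 10 N to move along (feels tight well before it is home; 16 N taps are right) and stays by friction where it is left.
- scotch_butt (a point): Middle of the wedge's butt face (42 mm wide, 52 mm high, square to y), 35 mm above its underside, 71 mm above the bench: the place to tap. The upper 22 mm of the butt stand above the rails. Fully home it is 35 to 40 mm short of the near blade's tip.
- track_gauge: Aluminium bar 290 x 22 x 12 mm with a red middle, lying across the rails at the heel end of the panel. Origin: centre of its underside.
- fishplate: Dark steel plate 125 x 22 x 10 mm lying on the sleepers between the blades. Origin: centre of its underside.
- point_lever: Red hand lever on a plate, 160 x 75 mm, 75 mm high, lying on the bench to the right. Origin: centre of its underside.
- hammer: Mallet with a wooden handle and a black rubber head, 220 mm long, lying on the bench. Origin: middle of its length, at bench height.
- spanner: Steel spanner, 200 mm, lying on the bench. Origin: middle of its length, underside.
- mug: Blue mug, 82 mm wide, 95 mm high. Origin: centre of its underside.
- paint_tin: Green tin, 84 mm wide, 100 mm high. Origin: centre of its underside.
- spirit_level: Aluminium spirit level 250 x 22 x 45 mm with yellow ends, standing on its edge. Origin: centre of its underside.

How it is judged:
At the end, for the whole second after the job is handed in: The far blade is shut (points below 0.005 rad); the wedge lies between near stock rail and near blade, its nose past y = 15 mm in the panel frame (home is 20 to 25 mm), flat on the panel (within 6 mm and 0.1 rad), along the rail (within 0.08 rad), at rest (value of joint points below 0.005 rad and y of scotch_nose in the frame of panel above 0.015 m and x of scotch_nose in the frame of panel between -0.095 and -0.07 m and z of scotch in the frame of panel below 0.042 m and angle between scotch's own z axis and vertical below 0.1 rad and angle between the y axis of scotch and the y axis of panel, either way round below 0.08 rad and linear speed of scotch below 0.01 m/s); the robot touches nothing.
It fails at once if one of the other things on the bench or panel was shifted by more than 30 mm (distance of any of track_gauge, fishplate, point_lever, hammer, spanner, mug, paint_tin, spirit_level from where it was at the start of the episode above 0.03 m).
It also fails if it takes over 42 s, if anything falls off the work surface, if the arm or the gripper's body presses on something with over 40 N, if the wrist force passes 120 N, or if a joint passes its speed limit or range.

ROBOT

A 7-joint arm with a two-finger parallel gripper is mounted at the origin on the work surface. World frame = base frame: x ahead of the robot, y to its left, z up, the work surface at z = 0. Lengths are in m, angles in rad, forces in N, time in s.
With the tool pointing down it reaches from about 0.425 to 0.925 m from the base axis. Payload 6.8 kg.
Tool frame: the origin (TCP) lies at the very end of the fingers, on their centre line; the grasp point (between the pads) lies 19 mm behind it; z points along the fingers, y is the line along which they close (so a half turn about z gives the same grasp; the last joint's range is limited). The gripper opens to 88 mm and grips with 3 to 60 N. Pads are 20 mm wide; open, the fingers measure 115 mm over their backs; the gripper's body (75 mm by 178 mm) begins 61 mm behind the grasp point.
Start: joints at [-1.271, 0.477, 0.022, 1.555, -0.011, 1.109, -0.083], TCP at [0.268, 0.62, 0.223] pointing down, gripper open.
Joint ranges: [-2.96, 2.96], [-0.34, 2.1], [-1.41, 1.46], [0.24, 2.44], [-1.37, 4.51], [0.17, 1.92], [-2.96, 2.96]. Speed limits (rad/s): [2.39, 2.39, 3.14, 3.14, 3.14, 3.14, 3.14].

INTERFACE

Orientations are given as a unit quaternion [x, y, z, w].
In Python, from station import robot, camrig, monitor gives the robot as it stands (robot), with the cameras (camrig) and the readings (monitor).
- The arm moves only by the shell command python3 inch.py 'ROWS' [FORCE]. ROWS is a JSON list of rows, 1 to 5 of them, each of 7 numbers: a rotation vector rx, ry, rz in a scale on which 1.0 is 4 rad, then dx, dy, dz in normalised numbers (1 is 0.4 m), then the finger opening in m; each row shifts and turns the commanded pose from where the row before left it, along the tool's axes as they then stand; what a row does not reach is not made up. A row lasts 1/8 s, in which the tool goes at most 0.0625 m and 0.188 rad, less where a joint would pass 70% of its speed; a pose out of reach is approached as far as the arm can. The fingers move at their own pace and stop on an object; FORCE is the grip in N (left out, the last holds). Time passes only in rows, so rows that do not move let the fingers close. It prints the time, the measured TCP pose, the force, the opening and the grip force at its end. No shift or turn number may pass 1 either way. Input that does not fit is refused with a message, and nothing moves.
- monitor.get_obs(): the state, without advancing time (a new reading comes with each control period).
- camrig.read_camera(name): name is "side" or "top" or "wrist"; returns a dict with "color" (400x640x3 uint8, red, green, blue), "K" (3x3 intrinsics, pixels), "xyz" and "attitude" of the camera in the world. Camera axes: x right, y down, z forward; pixel columns grow to the right and rows downward; lengths in m; the calibration is good to about 2 mm. A picture is of the moment at which its call begins. There is no depth.
- robot.finish_job(): hands the job in; it is judged then, once.
The state is a dict: "clock": time; "joint_positions": joint angles; "joint_vel": joint speeds; "effort": joint torques, N m; "tool_pos": TCP position; "ee_rot": TCP orientation; "ft_force": force on the tool from outside, world axes, zero at the start; "torque": the same for the moment, N m; "grip_width": finger opening in m; "gripper_force": force on a finger pad.
Only numpy, scipy, OpenCV 4.12 (cv2) and the standard library are available. Lean on these libraries where they do the work, as an engineer would, in place of code of your own. Each camera call takes 0.05 s, during which the arm holds its last target. There are 200 camera calls.

## Working session

There is one attempt and no reset: what is moved stays moved. The work goes in short steps, Python scripts to look and compute and a shell command to move; the robot and the scene stay as the last step left them, time stands still between calls to the robot, and variables do not carry over. Pictures are saved under pics/ and viewed, at most 10 in all, crops included, and the job is handed in when it is done.

```bash
ls; mkdir -p pics; python3 - <<'E'
from station import robot, camrig, monitor
import cv2,numpy as np
for n in("top","side"):
    c=camrig.read_camera(n); cv2.imwrite(f"pics/{n}0.png",c["color"][...,::-1]); print(n,c["K"].tolist(),c["xyz"],c["attitude"])
o=monitor.get_obs(); print(o["clock"],o["tool_pos"],o["ee_rot"],o["grip_width"])
E
```

```text
inch.py
pics
station.py
top [[468.22047582933203, 0.0, 319.7992397478627], [0.0, 468.22047582933203, 200.61076319093047], [0.0, 0.0, 1.0]] [2.46402792e-01 7.64658789e-04 1.53252924e+00] [ 0.70913513 -0.69805369  0.06990005 -0.07044427]
side [[374.9065454614559, 0.0, 316.29118366896967], [0.0, 374.9065454614559, 199.7787392690027], [0.0, 0.0, 1.0]] [-0.06143705 -0.56397761  1.06200357] [ 0.86059166 -0.37890531  0.13322849 -0.31315001]
0.1 [0.26748772 0.61916572 0.22181753] [ 2.02481839e-01  9.79285693e-01 -7.91251285e-04 -1.01028796e-04] 0.08766460410237735
```

View pics/top0.png

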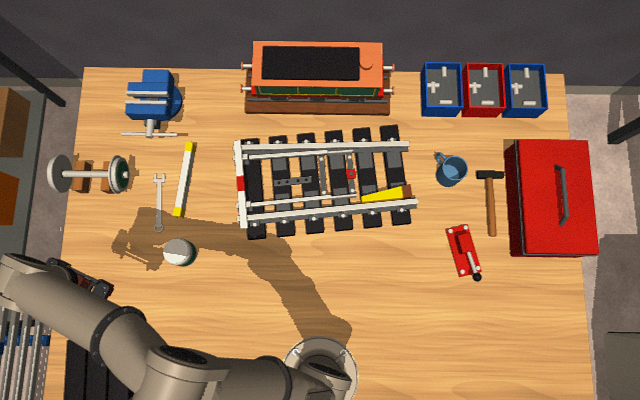

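View pics/side0.png

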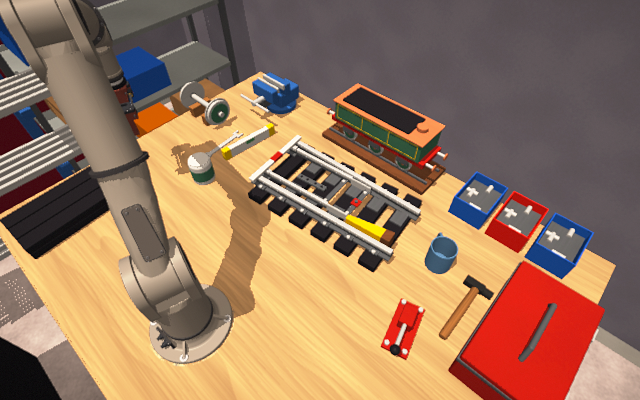

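The top view shows the panel in the middle. The wedge's dark butt is at about (408,193) and its nose at about (361,197), pointing left (+y). In the side view the butt is at about (392,236). I'll zoom in on both.

```bash
python3 - <<'E'
import cv2,numpy as np
a=cv2.imread("pics/top0.png")[120:245,340:430]; b=cv2.imread("pics/side0.png")[185:275,320:430]
a=cv2.resize(a,None,fx=4,fy=4,interpolation=cv2.INTER_CUBIC);b=cv2.resize(b,None,fx=4,fy=4,interpolation=cv2.INTER_CUBIC)
o=np.zeros((500,800,3),np.uint8);o[:500,:360]=a;o[:360,360:800]=b;cv2.imwrite("pics/z0.png",o)
E
```

```text
(no output)
```

View pics/z0.png

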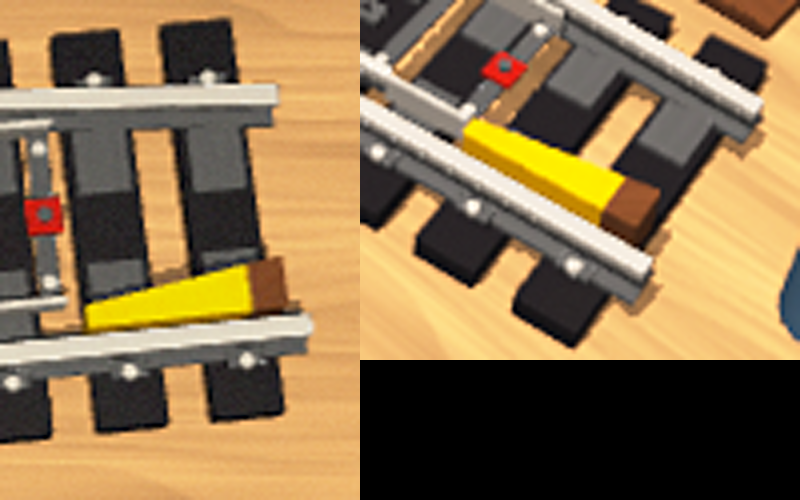

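The crop shows clear corners. In the top view the butt's upper far corner is at crop (281,257) and the nose's upper far corner at (86,306). In the side view they are at (659,188) and (467,121). I'll triangulate these and the rail end.

```bash
cat > h.py <<'E'
import numpy as np,cv2
from scipy.spatial.transform import Rotation as R
def P(c):
    r=R.from_quat(c["attitude"]).as_matrix().T
    return c["K"]@np.c_[r,-r@c["xyz"]]
def tri(ca,ua,cb,ub):
    X=cv2.triangulatePoints(P(ca),P(cb),np.array(ua,float).reshape(2,1),np.array(ub,float).reshape(2,1))[:,0];X=X[:3]/X[3]
    e=[np.linalg.norm((lambda p:p[:2]/p[2]-u)(P(c)@np.r_[X,1])) for c,u in((ca,ua),(cb,ub))]
    return X.round(4),np.round(e,1)
def ray(c,u,z):
    d=R.from_quat(c["attitude"]).apply(np.linalg.inv(c["K"])@[*u,1]); return c["xyz"]+d*(z-c["xyz"][2])/d[2]
E
python3 - <<'E'
from station import robot, camrig, monitor
from h import *
t,s=camrig.read_camera("top"),camrig.read_camera("side")
f=lambda u,v:((u+.5)/4-.5+340,(v+.5)/4-.5+120)
g=lambda u,v:((u-360+.5)/4-.5+320,(v+.5)/4-.5+185)
for n,a,b in(("buttfar",(281,257),(659,188)),("nosefar",(86,306),(467,121)),("farrail end inner",(276,103),(752,123)),("nearrail end outer",(310,331),(643,275)),("nearrail end inner",(308,314),(653,263))):
    print(n,*tri(t,f(*a),s,g(*b)))
print("butt near top z88",ray(t,f(287,306),.088)); print("butt far z88",ray(t,f(281,257),.088)); print("nose z88",ray(t,f(86,306),.088),ray(t,f(88,330),.088))
# near rail inner edge direction
a,b=ray(t,(340,208),.066),ray(t,f(308,314),.066);print(a,b)
a=ray(t,(243,225.5),.066);c=ray(t,(417,203),.066);print("rail mid dir",a,c,np.arctan2(*( (a-c)[:2])))
E
```

```text
buttfar [ 0.5955 -0.2801  0.0924] [0.2 0.3]
nosefar [ 0.5531 -0.1251  0.0853] [0.5 0.8]
farrail end inner [ 0.7369 -0.287   0.0464] [0.2 0.2]
nearrail end outer [ 0.543  -0.3086  0.058 ] [0.1 0.2]
nearrail end inner [ 0.5572 -0.3076  0.0574] [0.2 0.4]
butt near top z88 [ 0.55640823 -0.28435725  0.088     ]
butt far z88 [ 0.59604739 -0.28051273  0.088     ]
nose z88 [ 0.5538983  -0.12589136  0.088     ] [ 0.53463196 -0.12742998  0.088     ]
[ 0.51885281 -0.0604717   0.066     ] [ 0.55485318 -0.3053449   0.066     ]
rail mid dir [0.45775623 0.24569602 0.066     ] [ 0.53897158 -0.30614201  0.066     ] -0.14612346384562763
```

Units first: shifts go in shares of 0.4 m and turns go in shares of 4 rad. So 0.17 rad / 4 = 0.0425.

```bash
python3 inch.py '[[0,0,0.0425,0,0,0,0],[0,0,0.0425,0,0,0,0],[0,0,0.0425,0,0,0,0],[0,0,0.0425,0,0,0,0],[0,0,0.0425,0,0,0,0]]' 30; python3 inch.py '[[0,0,0.0425,0,0,0,0],[0,0,0,-0.125,0.065,0,0],[0,0,0,-0.125,0.065,0,0],[0,0,0,-0.125,0.065,0,0],[0,0,0,-0.125,0.065,0,0]]'; python3 inch.py '[[0,0,0,-0.125,0.065,0,0],[0,0,0,-0.125,0.065,0,0],[0,0,0,-0.125,0.065,0,0],[0,0,0,-0.15,0,0,0],[0,0,0,-0.15,0,0,0]]'
```

```text
clock: 0.82
tool_pos: [0.2676, 0.6195, 0.2224]
ee_rot: [0.59, 0.807, -0.0, 0.0]
ft_force: [0.4, -0.0, 0.6]
grip_width: 0.0413
gripper_force: 0.0
clock: 1.45
tool_pos: [0.4, 0.4349, 0.2226]
ee_rot: [0.655, 0.756, 0.0, -0.0]
ft_force: [0.7, -0.5, 0.1]
grip_width: 0.0003
gripper_force: 0.0
clock: 2.08
tool_pos: [0.5151, 0.1784, 0.2226]
ee_rot: [0.655, 0.756, -0.0, 0.0]
ft_force: [1.3, -0.8, -0.9]
grip_width: 0.0004
gripper_force: 0.0
```

In the tool's units: -0.058 m / 0.4 = -0.145.

```bash
python3 inch.py '[[0,0,0,-0.145,0,0,0],[0,0,0,-0.145,0,0,0],[0,0,0,-0.145,0,0,0],[0,0,0,-0.145,0,0,0],[0,0,0,-0.145,0,0,0]]'; python3 inch.py '[[0,0,0,-0.145,0,0,0],[0,0,0,-0.145,0,0,0],[0,0,0,-0.145,0,0,0],[0,0,0,-0.15,-0.015,0,0],[0,0,0,0,0,0,0]]'
python3 - <<'E'
from station import robot, camrig, monitor
import cv2
from h import *
from scipy.spatial.transform import Rotation as R
c=camrig.read_camera("wrist");cv2.imwrite("pics/w1.png",c["color"][...,::-1]);o=monitor.get_obs();print(o["tool_pos"],R.from_quat(o["ee_rot"]).as_matrix().round(3).tolist(),c["xyz"])
for X in([.556,-.284,.088],[.596,-.2805,.088],[.5346,-.127,.088],[.554,-.126,.088]):
    p=P(c)@[*X,1];print((p[:2]/p[2]).round(1))
E
```

```text
clock: 2.7
tool_pos: [0.5562, -0.1083, 0.2227]
ee_rot: [0.655, 0.756, 0.0, 0.0]
ft_force: [0.9, -0.2, -0.6]
grip_width: 0.0005
gripper_force: 0.0
clock: 3.32
tool_pos: [0.581, -0.3456, 0.2225]
ee_rot: [0.658, 0.753, -0.002, 0.001]
ft_force: [-0.4, 0.9, -0.3]
grip_width: 0.0006
gripper_force: 0.0
[ 0.58217104 -0.34200115  0.2222437 ] [[-0.138, 0.99, -0.001], [0.99, 0.138, -0.001], [-0.001, -0.001, -1.0]] [ 0.57121737 -0.27065687  0.38499532]
[301.4 111.7]
[350.9 114.1]
[ 297.5 -126.6]
[ 325.7 -123.8]
```

View pics/w1.png

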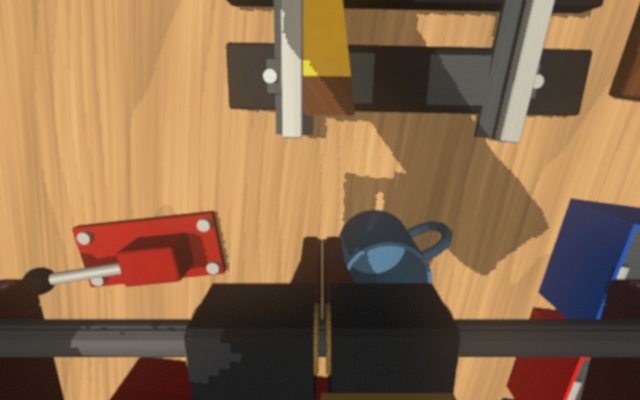

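The wrist view matches the prediction, with the butt's upper corners at (301,111) and (353,114) and centred ahead of the fingers. The mug is at about (385,250), so I'll check its clearance before descending.

```bash
python3 - <<'E'
from station import robot, camrig, monitor
from h import *
t,c=camrig.read_camera("top"),camrig.read_camera("wrist")
f=lambda u,v:((u+.5)/4-.5+340,(v+.5)/4-.5+120)
print(tri(t,f(281,257),c,(353,114.5)),tri(t,f(287,306),c,(302,112)))
print("mug rim",ray(t,(455,170),.095),"wrist mug left/near",ray(c,(341,240),.095),ray(c,(375,211),.095))
x=np.array([.576,-.2825,.07]);o=monitor.get_obs()
print("to butt, tool axes",R.from_quat(o["ee_rot"]).inv().apply(x-o["tool_pos"]))
E
```

```text
(array([ 0.5949, -0.2762,  0.1012]), array([0.8, 5.8])) (array([ 0.5563, -0.2809,  0.0945]), array([0.8, 5.5]))
mug rim [ 0.64190296 -0.4234108   0.095     ] wrist mug left/near [ 0.60599473 -0.38015804  0.095     ] [ 0.63056417 -0.34983483  0.095     ]
to butt, tool axes [0.05579922 0.00035209 0.15223822]
```

In the tool's units: 0.055 m / 0.4 = 0.1375, 0.01 m / 0.4 = 0.025.

```bash
python3 inch.py '[[0,0,0,0.025,0,0.1375,0],[0,0,0,0.025,0,0.1375,0],[0,0,0,0,0,0.1375,0],[0,0,0,0,0,0,0],[0,0,0,0,0,0,0]]'; python3 inch.py '[[0,0,0,0.025,0,0,0],[0,0,0,0.0125,0,0,0],[0,0,0,0.0125,0,0,0],[0,0,0,0,0,0,0]]'
```

```text
clock: 4.1
tool_pos: [0.5821, -0.3192, 0.0598]
ee_rot: [0.654, 0.756, 0.0, 0.001]
ft_force: [0.5, 0.3, 0.2]
grip_width: -0.0
gripper_force: 0.0
clock: 4.6
tool_pos: [0.5781, -0.2989, 0.058]
ee_rot: [0.654, 0.756, 0.0, 0.0]
ft_force: [0.3, 0.5, -0.0]
grip_width: 0.0004
gripper_force: 0.0
```

In the tool's units: 0.006 m / 0.4 = 0.015.

```bash
python3 inch.py '[[0,0,0,0.015,0,0,0],[0,0,0,0.015,0,0,0],[0,0,0,0.015,0,0,0],[0,0,0,0.015,0,0,0]]'; python3 inch.py '[[0,0,0,0.02,0,0,0],[0,0,0,0.02,0,0,0],[0,0,0,0.02,0,0,0],[0,0,0,0,0,0,0]]'
```

```text
clock: 5.1
tool_pos: [0.5745, -0.2757, 0.0578]
ee_rot: [0.655, 0.756, -0.0, 0.0]
ft_force: [0.9, -2.1, 0.5]
grip_width: 0.0006
gripper_force: 0.9
clock: 5.6
tool_pos: [0.5708, -0.2504, 0.0573]
ee_rot: [0.654, 0.756, 0.0, -0.001]
ft_force: [0.1, -0.8, -0.1]
grip_width: 0.0004
gripper_force: 0.0
```

In the tool's units: 0.008 m / 0.4 = 0.02.

```bash
python3 inch.py '[[0,0,0,0.02,0,0,0],[0,0,0,0.02,0,0,0],[0,0,0,0.02,0,0,0],[0,0,0,0,0,0,0]]'; python3 inch.py '[[0,0,0,0.02,0,0,0],[0,0,0,0.02,0,0,0],[0,0,0,0.015,0,0,0],[0,0,0,0,0,0,0]]'
python3 - <<'E'
from station import robot, camrig, monitor
import cv2,numpy as np
a=camrig.read_camera("top")["color"][120:245,240:430,::-1];b=camrig.read_camera("side")["color"][130:275,240:430,::-1]
o=np.vstack([cv2.resize(i,None,fx=3,fy=2 if 0 else 3,interpolation=cv2.INTER_CUBIC)[:300+0*k] if k==0 else cv2.resize(i,None,fx=3,fy=3,interpolation=cv2.INTER_CUBIC)[135:] for k,i in enumerate((a,b))])
print(o.shape);cv2.imwrite("pics/m1.png",o)
E
```

```text
clock: 6.1
tool_pos: [0.5675, -0.2268, 0.0575]
ee_rot: [0.654, 0.756, 0.0, -0.001]
ft_force: [0.4, -1.3, 0.5]
grip_width: 0.0005
gripper_force: 0.0
clock: 6.6
tool_pos: [0.5642, -0.2078, 0.058]
ee_rot: [0.655, 0.755, -0.001, 0.001]
ft_force: [-0.9, -5.7, 0.7]
grip_width: 0.0003
gripper_force: 2.3
(600, 570, 3)
```

View pics/m1.png

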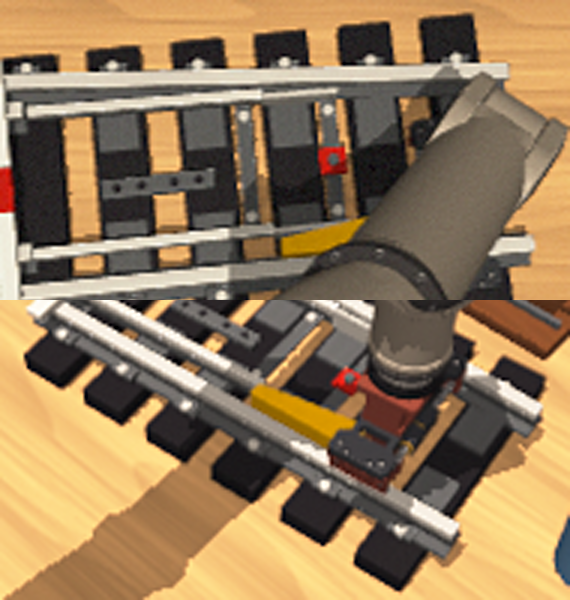

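The wedge is flat and straight along the rail, with its nose now past the blade tip. The far blade is still slightly open at about (335,92), so I'll keep driving.

In the tool's units: 0.008 m / 0.4 = 0.02, 0.006 m / 0.4 = 0.015.

```bash
python3 inch.py '[[0,0,0,0.02,0,0,0],[0,0,0,0.02,0,0,0],[0,0,0,0.015,0,0,0],[0,0,0,0,0,0,0]]'; python3 inch.py '[[0,0,0,0.015,0,0,0],[0,0,0,0.015,0,0,0],[0,0,0,0,0,0,0]]'
```

```text
clock: 7.2
tool_pos: [0.5616, -0.1857, 0.058]
ee_rot: [0.655, 0.756, -0.0, 0.001]
ft_force: [0.2, -5.4, 0.8]
grip_width: 0.0006
gripper_force: 2.3
clock: 7.58
tool_pos: [0.5602, -0.1739, 0.0581]
ee_rot: [0.655, 0.756, -0.0, 0.001]
ft_force: [1.3, -5.6, 0.5]
grip_width: 0.0003
gripper_force: 2.6
```

In the tool's units: 0.004 m / 0.4 = 0.01, 0.003 m / 0.4 = 0.0075.

```bash
for i in 1 2 3; do :; done; python3 inch.py '[[0,0,0,0.01,0,0,0],[0,0,0,0.0075,0,0,0],[0,0,0,0,0,0,0]]'; python3 inch.py '[[0,0,0,0.01,0,0,0],[0,0,0,0,0,0,0]]'
```

```text
clock: 7.95
tool_pos: [0.5594, -0.1676, 0.0582]
ee_rot: [0.655, 0.755, -0.0, 0.002]
ft_force: [2.0, -5.9, -0.5]
grip_width: 0.0005
gripper_force: 3.1
clock: 8.2
tool_pos: [0.559, -0.1639, 0.0583]
ee_rot: [0.655, 0.755, -0.0, 0.002]
ft_force: [1.6, -6.0, 0.2]
grip_width: 0.0008
gripper_force: 3.4
```

In the tool's units: 0.004 m / 0.4 = 0.01.

```bash
python3 inch.py '[[0,0,0,0.01,0,0,0],[0,0,0,0,0,0,0]]'; python3 inch.py '[[0,0,0,0.01,0,0,0],[0,0,0,0,0,0,0]]'
```

```text
clock: 8.45
tool_pos: [0.559, -0.1633, 0.0587]
ee_rot: [0.656, 0.755, -0.001, 0.004]
ft_force: [2.8, -14.4, -2.0]
grip_width: 0.0004
gripper_force: 7.2
clock: 8.7
tool_pos: [0.5589, -0.1629, 0.0592]
ee_rot: [0.657, 0.754, -0.002, 0.007]
ft_force: [4.7, -22.0, -3.8]
grip_width: 0.0003
gripper_force: 11.0
```

It has stopped dead: 22 N with no movement. I'll back off, lift clear and check.

In the tool's units: -0.06 m / 0.4 = -0.15, -0.05 m / 0.4 = -0.125.

```bash
python3 inch.py '[[0,0,0,-0.025,0,0,0],[0,0,0,-0.05,0,0,0],[0,0,0,-0.075,0,0,0],[0,0,0,-0.025,0,-0.125,0],[0,0,0,0,0,-0.15,0]]'; python3 inch.py '[[0,0,0,-0.15,0,-0.125,0],[0,0,0,-0.15,0,0,0],[0,0,0,-0.15,0,0,0],[0,0,0,-0.125,0,0,0],[0,0,0,0,0,0,0]]'
python3 - <<'E'
from station import robot, camrig, monitor
import cv2,numpy as np
a=camrig.read_camera("top")["color"][125:225,240:430,::-1];b=camrig.read_camera("side")["color"][130:230,240:430,::-1]
o=np.vstack([cv2.resize(i,None,fx=4,fy=3,interpolation=cv2.INTER_CUBIC) for i in(a,b)]);cv2.imwrite("pics/m2.png",o)
E
```

```text
clock: 9.32
tool_pos: [0.5658, -0.2242, 0.1678]
ee_rot: [0.655, 0.755, -0.001, -0.001]
ft_force: [0.8, 0.8, 1.5]
grip_width: 0.0005
gripper_force: 0.0
clock: 9.95
tool_pos: [0.5956, -0.4441, 0.2068]
ee_rot: [0.657, 0.754, -0.001, -0.0]
ft_force: [-0.0, -0.9, -0.2]
grip_width: 0.0006
gripper_force: 0.0
```

View pics/m2.png

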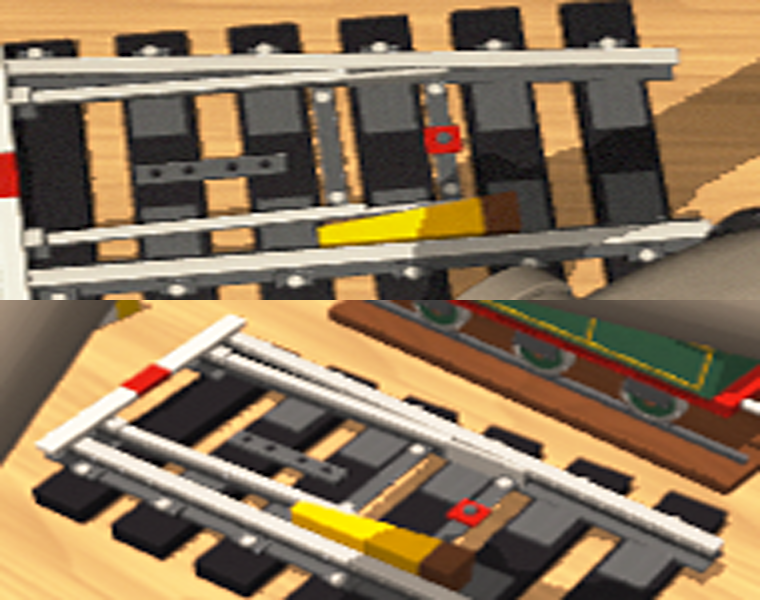

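The far blade's tip lies against its rail at about (440,75). The wedge is flat along the near rail with its nose at about (320,235), well inside the gap, and nothing else has moved. I'm handing the job in.

```bash
python3 -c "
from station import robot, camrig, monitor
print(robot.finish_job())"
```

```text
the job is handed in; nothing more can be done
None
```

The wedge is driven in until it stopped dead (22 N, no further movement) and lies flat along the near rail; in the final views the far blade looks shut and nothing else has moved, and the job is handed in, with no verdict returned.

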